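# Dispense the tea cakes into the serving bowl

## Robot

A 6-joint arm with a two-finger parallel gripper is mounted at the origin on the work surface. World frame = base frame: x ahead of the robot, y to its left, z up, the work surface at z = 0. Lengths are in m, angles in rad, forces in N, time in s.
With the tool pointing down it reaches from about 0.35 to 0.85 m from the base axis. Payload 8.1 kg.
Tool frame: the origin (TCP) lies between the finger pads; the fingertips stand 25 mm ahead of it and the grasp point (between the pads) lies 6 mm ahead of it; z points along the fingers, y is the line along which they close (so a half turn about z gives the same grasp; the last joint's range is limited). The gripper opens to 93 mm and grips with 3 to 60 N. Pads are 15 mm wide; open, the fingers measure 128 mm over their backs; the gripper's body (75 mm by 188 mm) begins 65 mm behind the grasp point.
Start: joints at [1.243, 0.13, 1.488, -0, 1.523, -0.085], TCP at [0.144, 0.582, 0.244] pointing down, gripper open.
Joint ranges: [-2.96, 2.96], [-0.89, 2.26], [0.02, 2.5], [-1.34, 4.48], [0, 2.73], [-2.66, 2.66]. Speed limits (rad/s): [2.39, 2.39, 2.79, 3.14, 3.14, 3.14].

## Interface

Orientations are given as a rotation vector (axis times angle).
In Python, from plant import robot gives the robot as it stands.
- The arm moves only by the tool arm_command, never from a script. Its argument "increments" is text: rows parted by semicolons, each of 5 numbers parted by spaces: the closure, from 0 (fully open) to 1 (shut), then the shift along the tool's x, y, z in mm, then the turn about the tool's z in rad. A call has 1 to 5 rows; each row is the pose to reach, as a shift and turn from the pose commanded when the call began, along the tool's axes at that moment; what a row does not reach only later rows make up. A row lasts 1/10 s, in which the tool goes at most 50 mm and 8.59 degrees, less where a joint would pass 70% of its speed; a pose out of reach is approached as far as the arm can. A call with a gripper value outside its range is refused whole. The fingers move at their own pace and stop on an object; "grip_force" is the grip in N (left out, the last holds). Time passes only in rows, so rows that repeat a pose let the fingers close. It gives the time, the measured TCP pose, the force, the opening and the grip force at its end, in the units of the state.
- robot.read_state(): the state, without advancing time (a new reading comes with each control period).
- robot.read_camera(name): name is "side" or "top" or "wrist"; returns the picture (480x640x3 uint8, blue, green, red); there is no depth.
- robot.camera_model(name): a dict with "fx", "fy", "cx", "cy" (pixels), "eye" and "rotation" of the camera in the world. Camera axes: x right, y down, z forward; pixel columns grow to the right and rows downward; lengths in m; the calibration is good to about 2 mm. A picture is of the moment at which its call begins: read the wrist's pose just before it. camera_model takes no time and is no camera call; for the wrist camera it gives the pose at the moment of the call.
- robot.close_job(): hands the job in; it is judged then, once.
The state is a dict: "t": time; "q": joint angles; "dq": joint speeds; "joint_torque": joint torques, N m; "tool_pos": TCP position; "orientation": TCP orientation; "force": force on the tool from outside, world axes, zero at the start; "wrist_torque": the same for the moment, N m; "opening": finger opening in m; "gripper_force": force on a finger pad.
Only numpy, scipy, OpenCV 4.12 (cv2) and the standard library are available. Lean on these libraries where they do the work, as an engineer would, in place of code of your own. Each camera call takes 0.05 s, during which the arm holds its last target. There are 200 camera calls.

## Task

Get all the paper-wrapped tea cakes into the handled bowl: first draw the locking pin out of the dispenser's bore and park it upright, pushed fully into the notch beside it, then hold the bowl under the chute and push its paddle right back with the bowl's rim so that the cakes slide out into it, and gather the cakes that lie about the table into the bowl too. Finally set the bowl down upright in the middle of the cork mat, with the pin still in its notch and the flap shut, without upsetting or shifting the cups and the pitcher.

Things in the scene. Friction and masses are not known exactly. Their poses are not given: they have to be found in the camera images.
- chute: Fixed wooden tea-cake dispenser. Origin: on the table right under the flap hinge at the lip. From the lip the channel (46 mm wide inside, 200 mm long, walls 31 mm) climbs at 42 degrees along +x, its floor 103 mm high at the lip; the -x side is open in front and below. On the +y side a dark bracket 20 mm thick, top 160 mm high, x -28 to 28, y 29 to 152 mm, holds the bore and the notch.
- bore (a point): Centre of the mouth of the vertical 14 mm bore in the bracket's top (chute frame: -11.5, 44, 160 mm), in which the pin stands at the start.
- notch (a point): Where the axis of a fully parked pin passes the bracket's top (chute frame: -4, 115, 160 mm). The notch is an 18 mm wide slot right through the bracket, open towards the chute's -x (front edge at x = -28 mm), closed end at x = +2 mm.
- pin: Locking pin: brass shank 12 mm across, 45 mm long, under a wooden knob 28 mm across, 40 mm tall (60 g). Origin at the shank's tip, z along the axis up through the knob; the knob's underside (z = 45 mm) rests on the bracket both in bore and in notch. In the bore it stands before a lug of the flap, so the flap cannot open.
- flap (a joint): Sprung steel flap at the lip, hinge along the chute's y, 100 mm above the table: 0 = shut (holds the cakes back), 1.55 = fully open, lying as a continuation of the channel floor, its end 20 mm in front of the hinge and 81 mm above the table. Takes about 2 N at the paddle; springs shut by itself.
- paddle (a point): Lower end of the flap's paddle, a steel plate 40 mm wide hanging 60 mm from the hinge; shut, it leans 43 degrees forward (lower end 41 mm in front of the hinge, 56 mm above the table). Pushed along the chute's +x by the rim of a bowl held on or just above the table until it leans 43 degrees back, it opens the flap; the bowl's axis is then 40 to 45 mm in front of the hinge.
- bowl: Brown earthenware bowl with one straight side handle, 180 g. Origin at the centre of the underside. Rim 75 mm radius, 60 mm high, foot 62 mm radius, wall 5 mm, floor 6 mm. Handle: a bar 20 mm wide, 18 mm tall, centred 42 mm above the underside, towards the bowl's -x, free from 76 to 154 mm from the axis.
- mat: Round cork mat fixed on the table, radius 85 mm, 6 mm thick; origin at the centre of its underside.
- cake1: Small pressed tea cake in white paper, a disc 40 mm in diameter and 20 mm thick, 25 g; origin at the centre of its underside, z along its axis. At the start in the channel of the dispenser, behind the flap.
- cake2: Small pressed tea cake in white paper, a disc 40 mm in diameter and 20 mm thick, 25 g; origin at the centre of its underside, z along its axis. At the start in the channel of the dispenser, behind the flap.
- cake3: Small pressed tea cake in white paper, a disc 40 mm in diameter and 20 mm thick, 25 g; origin at the centre of its underside, z along its axis. At the start in the channel of the dispenser, behind the flap.
- cake4: Small pressed tea cake in white paper, a disc 40 mm in diameter and 20 mm thick, 25 g; origin at the centre of its underside, z along its axis. At the start in the channel of the dispenser, behind the flap.
- cake5: Small pressed tea cake in white paper, a disc 40 mm in diameter and 20 mm thick, 25 g; origin at the centre of its underside, z along its axis. At the start lying loose on the table. May be absent.
- cake6: Small pressed tea cake in white paper, a disc 40 mm in diameter and 20 mm thick, 25 g; origin at the centre of its underside, z along its axis. At the start lying loose on the table. May be absent.
- cake7: Small pressed tea cake in white paper, a disc 40 mm in diameter and 20 mm thick, 25 g; origin at the centre of its underside, z along its axis. At the start lying loose on the table. May be absent.
- cake8: Small pressed tea cake in white paper, a disc 40 mm in diameter and 20 mm thick, 25 g; origin at the centre of its underside, z along its axis. At the start lying loose on the table. May be absent.
- cup1: Bystander: blue tea cup, 66 mm across, 42 mm high; origin at the centre of its underside.
- cup2: Bystander: blue tea cup, 66 mm across, 42 mm high; origin at the centre of its underside.
- pitcher: Bystander: glass pitcher, 92 mm across, 75 mm high, black handle on its +y side; origin at the centre of its underside.
Not all that is in view belongs to the job. Leave any purple or red look-alike of the bowl alone.

How it is judged:
On the way, in this order (a step that is already met when the one before it is completed fails the run):
1. the pin stands in the notch (horizontal distance between pin and notch below 0.012 m and z of pin in the frame of chute between 0.11 and 0.121 m and angle between pin's own z axis and vertical below 0.15 rad), for 0.2 s.
2. the bowl's rim pushes the paddle and opens the flap (value of joint flap above 1.1 rad and contact force between bowl and flap above 0.2 N), for 0.1 s.
At the end, for the whole second after the job is handed in: Every cake present lies in the bowl (within 62 mm of its axis, below 80 mm); the bowl stands upright, at rest, within 25 mm of the cork mat's centre; the pin hangs upright in the notch within 12 mm of the parked place, knob down on the bracket; the flap is shut (below 0.2 rad) (all of step 1 and horizontal distance between bowl and mat below 0.025 m and height (world z) of bowl between 0.003 and 0.011 m and angle between bowl's own z axis and vertical below 0.1 rad and linear speed of bowl below 0.02 m/s and value of joint flap below 0.2 rad and horizontal distance between each of cake1, cake2, cake3, cake4, cake5, cake6, cake7, cake8 and bowl below 0.062 m and height (world z) of cake1 between 0.004 and 0.08 m and height (world z) of cake2 between 0.004 and 0.08 m and height (world z) of cake3 between 0.004 and 0.08 m and height (world z) of cake4 between 0.004 and 0.08 m and height (world z) of cake5 between 0.004 and 0.08 m and height (world z) of cake6 between 0.004 and 0.08 m and height (world z) of cake7 between 0.004 and 0.08 m and height (world z) of cake8 between 0.004 and 0.08 m); the robot touches nothing.
It fails at once if a cup or the pitcher is knocked over (angle between any of cup1, cup2, pitcher's own z axis and vertical above 0.6 rad).
It fails at once if a cup or the pitcher is shifted by more than 50 mm (distance of any of cup1, cup2, pitcher from where it was at the start of the episode above 0.05 m).
Of cake5, cake6, cake7, cake8 only 2 to 4 are there at a start; the rules pass over those that are not, and their reading is None.
At some moment in a run one of bowl, cake5, cake6, cake7, cake8 may be knocked a few centimetres aside while the robot is not near it.
It also fails if it takes over 208 s, if anything falls off the work surface, if the arm or the gripper's body presses on something with over 40 N, if the wrist force passes 120 N, or if a joint passes its speed limit or range.

## Working session

There is one attempt and no reset: what is moved stays moved. The work goes in short steps, Python scripts to look and compute and a tool call to move; the robot and the scene stay as the last step left them, time stands still between calls to the robot, and variables do not carry over. Pictures are saved under pics/ and viewed, at most 14 in all, crops included, and the job is handed in when it is done.

Besides the shell and the picture viewer there is one more tool, called after "Call:" as name(argument=value, ...) on one line, values as JSON. arm_command: Moves the arm, as the interface text tells. Its arguments: {"type":"object","properties":{"increments":{"type":"string"},"grip_force":{"type":"number"}},"required":["increments"]}

```bash
mkdir -p pics; ls
cat > h.py <<'E'
import numpy as np, cv2
from scipy.spatial.transform import Rotation as R
from plant import robot
def ray(m,u,v):
    d=np.array([(u-m["cx"])/m["fx"],(v-m["cy"])/m["fy"],1.0]); return np.array(m["eye"]),np.array(m["rotation"])@d
def onz(m,u,v,z):
    e,d=ray(m,u,v); return e+d*(z-e[2])/d[2]
def proj(m,p):
    c=np.array(m["rotation"]).T@(np.array(p)-np.array(m["eye"])); return m["fx"]*c[0]/c[2]+m["cx"],m["fy"]*c[1]/c[2]+m["cy"]
E
python3 - <<'E'
from h import *
for n in ["top","side","wrist"]:
    m=robot.camera_model(n); im=robot.read_camera(n); cv2.imwrite(f"pics/{n}0.png",im); print(n,{k:np.round(v,3).tolist() for k,v in m.items()})
s=robot.read_state(); print(s["t"],s["tool_pos"],s["orientation"])
E
```

```text
pics
top {'fx': 509.385, 'fy': 509.385, 'cx': 322.626, 'cy': 230.663, 'eye': [0.268, -0.007, 1.261], 'rotation': [-2.203, 2.014, -0.216]}
side {'fx': 578.166, 'fy': 578.166, 'cx': 327.107, 'cy': 249.793, 'eye': [0.103, 1.305, 1.206], 'rotation': [-0.397, 2.679, -1.322]}
wrist {'fx': 343.451, 'fy': 343.451, 'cx': 313.165, 'cy': 245.74, 'eye': [0.063, 0.601, 0.383], 'rotation': [2.279, 1.781, 0.268]}
0.15 [0.14410905 0.58202017 0.24284372] [-3.80476390e-01 -3.11815547e+00  2.17904292e-03]
```

View pics/top0.png

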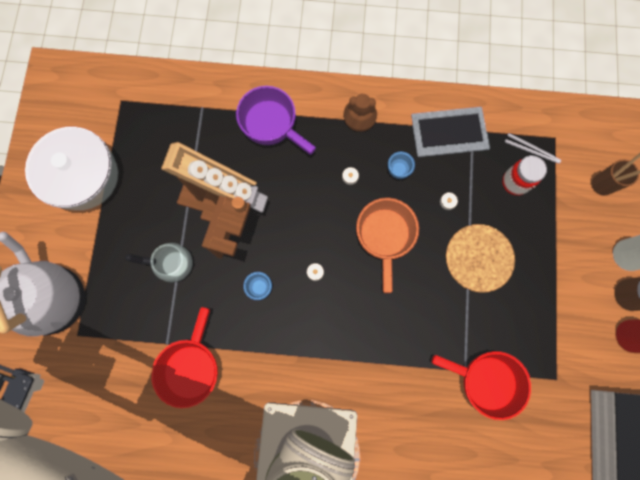

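View pics/side0.png

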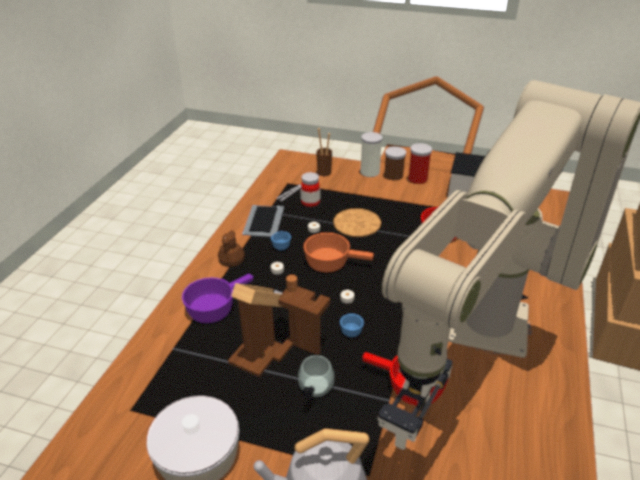

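```bash
sed -i 's/np.array(m\["rotation"\])/R.from_rotvec(m["rotation"]).as_matrix()/g' h.py
python3 - <<'E'
from h import *
m=robot.camera_model("top"); im=cv2.imread("pics/top0.png")
cv2.imwrite("pics/c.png",cv2.resize(im[130:270,140:300],None,fx=5*.95,fy=5*.85 and 5*.8,interpolation=cv2.INTER_CUBIC)) if 0 else cv2.imwrite("pics/c.png",cv2.resize(im[135:265,150:290],None,fx=4.5,fy=4.5,interpolation=cv2.INTER_CUBIC))
def blobs(mask,z,name,amin=20,amax=1e5):
    n,l,st,c=cv2.connectedComponentsWithStats(mask.astype(np.uint8))
    for i in range(1,n):
        if amin<st[i,4]<amax: print(name,c[i].round(1),st[i].tolist(),onz(m,*c[i],z).round(4)[:2])
hsv=cv2.cvtColor(im,cv2.COLOR_BGR2HSV); H,S,V=cv2.split(hsv)
roi=np.zeros(H.shape,bool); roi[105:375,100:550]=1
blobs((V>190)&(S<50)&roi,0.02,"cake",30,600)
blobs((H>95)&(H<120)&(S>90)&(V>90)&roi,0.042,"cup",80)
for p in [(387,228),(481,258)]: print(p,hsv[p[1],p[0]])
mm=(H>3)&(H<14)&(S>120)&(V>120)&roi; mm[:, :340]=0; mm[:,430:]=0
blobs(mm,0.06,"bowl",300)
ys,xs=np.nonzero(mm); print("handle rows", [(r,xs[ys==r].mean().round(1)) for r in (270,280,288) if (ys==r).any()], ys.max())
mm=(H>10)&(H<25)&(S>70)&(V>110)&roi; mm[:, :440]=0
blobs(cv2.morphologyEx(mm.astype(np.uint8),cv2.MORPH_CLOSE,np.ones((5,5))),0.006,"mat",1000)
for n,p,z in [("knob",(237.5,203),.2),("pitcher",(172,262),.07)]: print(n,onz(m,*p,z).round(3))
E
```

```text
cake [103.1 162.1] [100, 139, 9, 48, 297] [0.657  0.5838]
cake [532.6 168.2] [521, 157, 25, 24, 457] [ 0.7409 -0.5122]
cake [350.1 175. ] [343, 168, 15, 15, 161] [ 0.6801 -0.0477]
cake [449.  200.1] [442, 193, 15, 15, 161] [ 0.6366 -0.3018]
cake [179.3 265.9] [168, 253, 18, 23, 172] [0.4097 0.351 ]
cake [314.7 271.4] [307, 264, 16, 16, 179] [0.426  0.0195]
cup [400.9 164.2] [388, 151, 27, 27, 587] [ 0.7127 -0.172 ]
cup [257.2 285.4] [243, 272, 29, 28, 650] [0.3773 0.1526]
(387, 228) [ 10 161 236]
(481, 258) [ 15 133 221]
bowl [397.8 113. ] [374, 105, 56, 20, 816] [ 0.8416 -0.1539]
bowl [387.2 232.5] [356, 198, 63, 95, 3375] [ 0.5305 -0.1467]
bowl [378.8 368.9] [340, 360, 90, 15, 957] [ 0.2115 -0.1477]
handle rows [(270, np.float64(387.0)), (280, np.float64(387.5)), (288, np.float64(387.5))] 374
mat [514.  118.4] [440, 105, 110, 33, 2070] [ 0.8803 -0.4679]
mat [480.  257.8] [446, 224, 69, 69, 3743] [ 0.4988 -0.3879]
knob [0.535 0.195 0.2  ]
pitcher [0.412 0.355 0.07 ]
```

View pics/c.png

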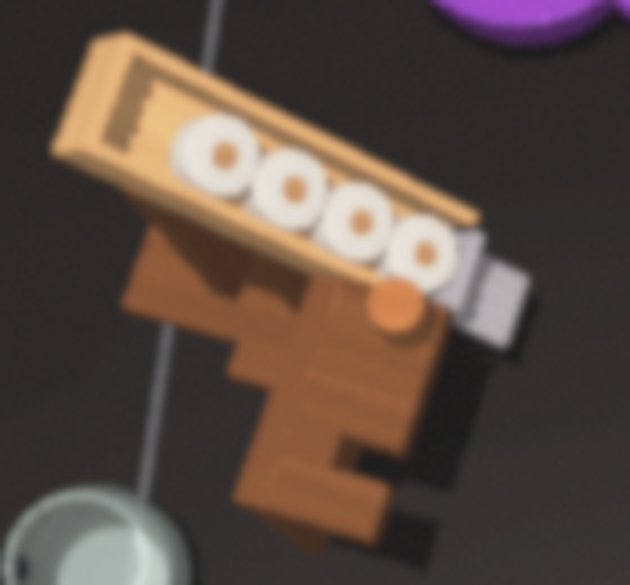

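Run:
```python
from h import *
m=robot.camera_model("top")
c={"k":(396,304,.2),"f1":(445,322,.16),"f2":(407,455,.16),"f3":(392,488,.16),"f4":(378,545,.16),"b4":(235,498,.16),"s1":(347,438,.16),"s2":(336,468,.16),"b0":(315,280,.16)}
P={}
for k,(a,b,z) in c.items():
    P[k]=onz(m,(a+.5)/4.5-.5+150,(b+.5)/4.5-.5+135,z)[:2]; print(k,P[k].round(4))
for a,b in [("f1","f4"),("b0","b4")]:
    d=P[b]-P[a]; print("yaw from y edges",np.arctan2(d[1],d[0])-np.pi/2)
for a,b in [("f4","b4"),("f2","s1"),("f3","s2")]:
    d=P[b]-P[a]; print("yaw from x edges",np.arctan2(d[1],d[0]))
for yaw in (1.22,1.25,1.28):
    c_,s=np.cos(yaw),np.sin(yaw);Rm=np.array([[c_,-s],[s,c_]])
    O=P["k"]-Rm@[-.0115,.044]; print(yaw,"O",O.round(4))
    for k in P: print(k,(Rm.T@(P[k]-O)*1000).round(1),end=" ")
    # cup etc
    for n,p in dict(cup=(.3773,.1526),c3=(.426,.0195),c1=(.68,-.0477),pit=(.41,.353)).items(): print(n,(Rm.T@(np.array(p)-O)*1000).round(0))
s=robot.read_state(); print(R.from_rotvec(s["orientation"]).as_matrix().round(3), s["q"])
```

```text
k [0.5373 0.1946]
f1 [0.5405 0.1769]
f2 [0.4721 0.1874]
f3 [0.4551 0.1927]
f4 [0.4266 0.196 ]
b4 [0.4433 0.2682]
s1 [0.4779 0.2177]
s2 [0.4625 0.2211]
b0 [0.5561 0.2438]
yaw from y edges 1.4050124974208007
yaw from y edges 1.357731010869594
yaw from x edges 1.3432132365692364
yaw from x edges 1.3821706800879814
yaw from x edges 1.3164098990433755
1.22 O [0.5826 0.1903]
k [-11.5  44. ] f1 [-27.   34.9] f2 [-40.7 102.8] f3 [-41.5 120.5] f4 [-48.3 148.5] b4 [ 25.3 157.6] s1 [-10.2 107.8] s2 [-12.3 123.4] b0 [41.1 43.3] cup [-106.  180.]
c3 [-214.   88.]
c1 [-190. -173.]
pit [ 94. 218.]
1.25 O [0.5827 0.1916]
k [-11.5  44. ] f1 [-27.3  35.4] f2 [-38.9 103.7] f3 [-39.2 121.4] f4 [-45.1 149.5] b4 [ 28.7 156.4] s1 [ -8.3 107.7] s2 [ -9.9 123.4] b0 [41.1 41.7] cup [-102.  183.]
c3 [-213.   94.]
c1 [-196. -168.]
pit [ 99. 215.]
1.28 O [0.5828 0.193 ]
k [-11.5  44. ] f1 [-27.5  35.9] f2 [-37.1 104.4] f3 [-36.9 122.2] f4 [-41.9 150.5] b4 [ 32.  155.2] s1 [ -6.4 107.6] s2 [ -7.5 123.3] b0 [41.  40.2] cup [-98. 185.]
c3 [-211.  100.]
c1 [-203. -162.]
pit [104. 211.]
[[-0.971  0.24  -0.   ]
 [ 0.24   0.971 -0.001]
 [ 0.    -0.001 -1.   ]] [ 1.24257079e+00  1.30974582e-01  1.48901550e+00  1.79417121e-05
  1.52302389e+00 -8.53874504e-02]
```

Call:
arm_command(increments="0 -30 -20 -30; 0 -68 -44 -60; 0 -106 -70 -80; 0 -145 -95 -90; 0 -185 -120 -100")

```text
validation failed for argument at $.in...
```

Call:
arm_command(increments="0 -40 -26 0; 0 -80 -52 0; 0 -120 -78 0; 0 -160 -105 0; 0 -190 -125 0")

```text
validation failed for argument at $.in...
```

Call:
arm_command(increments="0 -40 -26 0 0; 0 -60 -40 0 0; 0 -62 -40 0 0; 0 -62 -40 0 0")

```text
t: 0.55
tool_pos: [0.1951, 0.5286, 0.2436]
orientation: [-0.383, -3.118, -0.0]
force: [0.4, 0.3, 1.0]
opening: 0.0929
gripper_force: 0.0
```

Call:
arm_command(increments="0 -30 -20 -30 0; 0 -68 -44 -60 0; 0 -106 -70 -80 0; 0 -145 -95 -90 0; 0 -185 -120 -100 0")

```text
t: 1.05
tool_pos: [0.346, 0.3676, 0.3449]
orientation: [0.377, 3.118, 0.002]
force: [1.3, 0.1, 0.7]
opening: 0.0933
gripper_force: 0.0
```

Call:
arm_command(increments="0 -40 -26 0 0; 0 -80 -52 0 0; 0 -120 -78 0 0; 0 -160 -105 0 0; 0 -190 -125 0 0")

```text
t: 1.55
tool_pos: [0.5013, 0.1996, 0.3435]
orientation: [0.381, 3.118, 0.0]
force: [0.5, 0.5, -0.2]
opening: 0.093
gripper_force: 0.0
```

Call:
arm_command(increments="0 0 0 0 0;0 0 0 0 0;0 0 0 0 0")

```text
t: 1.85
tool_pos: [0.4993, 0.2021, 0.3436]
orientation: [-0.378, -3.118, -0.001]
force: [-0.2, 0.6, -0.1]
opening: 0.0927
gripper_force: 0.0
```

Run:
```python
from h import *
m=robot.camera_model("wrist"); im=robot.read_camera("wrist"); cv2.imwrite("pics/w1.png",im)
import json; json.dump({k:np.array(v).tolist() for k,v in m.items()},open("w1.json","w"))
print(m["eye"],R.from_rotvec(m["rotation"]).as_matrix().round(3).tolist(),robot.read_state()["tool_pos"])
```

```text
[0.41816353 0.22085581 0.48434032] [[0.24, 0.927, 0.287], [0.971, -0.23, -0.07], [0.001, 0.295, -0.955]] [0.49921351 0.20220667 0.34372955]
```

View pics/w1.png

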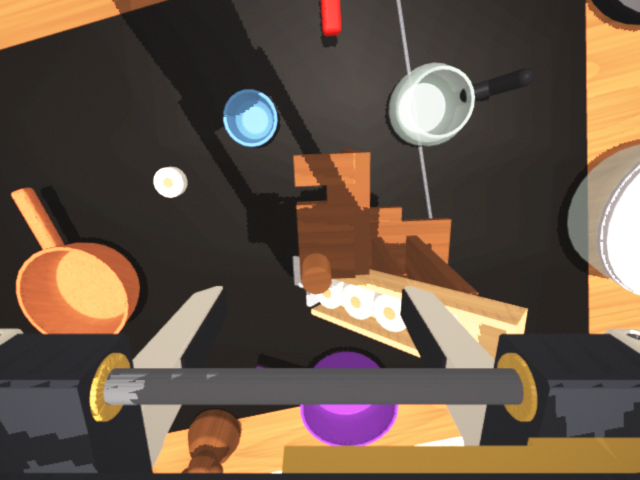

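Run:
```python
import cv2
im=cv2.imread("pics/w1.png"); cv2.imwrite("pics/c2.png",cv2.resize(im[145:300,280:380],None,fx=3.8,fy=3.8,interpolation=cv2.INTER_CUBIC))
```

```text
(no output)
```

View pics/c2.png

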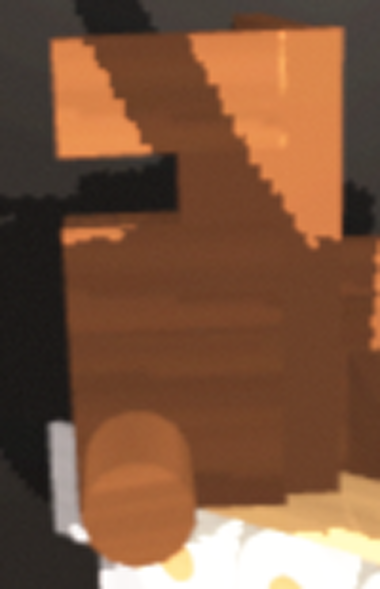

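Run:
```python
from h import *
import json
m=json.load(open("w1.json"))
c={"k":(140,514,.2),"kb":(136,464,.16),"A":(50,40,.16),"B":(343,28,.16),"s1":(177,153,.16),"s2":(178,211,.16),"f2":(57,158,.16),"f3":(61,220,.16),"f5":(74,380,.16),"b5":(340,240,.16)}
P={}
for k,(a,b,z) in c.items():
    P[k]=onz(m,(a+.5)/3.8-.5+280,(b+.5)/3.8-.5+145,z)[:2]; print(k,P[k].round(4))
for a,b in [("f5","A"),("b5","B")]:
    d=P[b]-P[a]; print("y edges",np.arctan2(d[1],d[0])+(-np.pi/2 if np.arctan2(d[1],d[0])>0 else 3*np.pi/2))
for a,b in [("A","B"),("f2","s1"),("f3","s2")]:
    d=P[b]-P[a]; print("x edges",np.arctan2(d[1],d[0]))
for yaw in (1.3,1.34,1.36):
    c_,s=np.cos(yaw),np.sin(yaw);Rm=np.array([[c_,-s],[s,c_]])
    O=P["k"]-Rm@[-.0115,.044]; print(yaw,"O",O.round(4))
    for k in P: print(k,(Rm.T@(P[k]-O)*1000).round(1),end=" ")
```

```text
k [0.5353 0.1951]
kb [0.5376 0.1938]
A [0.427  0.1997]
B [0.4412 0.2686]
s1 [0.4606 0.2231]
s2 [0.4746 0.2201]
f2 [0.4546 0.1941]
f3 [0.4698 0.1911]
f5 [0.5111 0.1837]
b5 [0.4915 0.258 ]
y edges 1.38350724816363
y edges 1.3622718045072055
x edges 1.3677186249803148
x edges 1.369427546335607
x edges 1.4053165656475937
1.3 O [0.5807 0.1944]
k [-11.5  44. ] kb [-12.1  41.4] A [-36.  149.6] B [ 34.2 154.4] s1 [ -4.4 123.5] s2 [ -3.6 109.1] f2 [-34.  121.5] f3 [-32.8 106.1] f5 [-28.9  64.3] b5 [ 37.4 103. ] 1.34 O [0.5807 0.1962]
k [-11.5  44. ] kb [-12.2  41.5] A [-31.8 150.5] B [ 38.6 152.4] s1 [ -1.3 123.2] s2 [ -1.  108.8] f2 [-30.9 122.3] f3 [-30.3 106.9] f5 [-28.1  64.9] b5 [ 39.7 101. ] 1.36 O [0.5807 0.1971]
k [-11.5  44. ] kb [-12.2  41.5] A [-29.7 150.9] B [ 40.7 151.4] s1 [  0.3 122.9] s2 [  0.3 108.6] f2 [-29.3 122.7] f3 [-29.1 107.2] f5 [-27.7  65.3] b5 [40.8 99.9]
```

Call:
arm_command(increments="0 -20 1 0 -0.047; 0 -37.5 2 -20 -0.047; 0 -37.5 2 50 -0.047; 0 -37.5 2 90 -0.047; 0 -37.5 2 120 -0.047", grip_force=25)

```text
t: 2.4
tool_pos: [0.5356, 0.1951, 0.2214]
orientation: [-0.304, -3.126, -0.0]
force: [0.2, 0.5, -1.1]
opening: 0.0929
gripper_force: 0.0
```

Call:
arm_command(increments="0 0 0 20 0; 0 0 0 34 0; 0 0 0 34 0; 0.5 0 0 34 0; 1 0 0 34 0")

```text
t: 2.9
tool_pos: [0.5379, 0.1942, 0.1919]
orientation: [0.306, 3.123, 0.002]
force: [-1.1, -0.1, -0.3]
opening: 0.0815
gripper_force: 0.0
```

Call:
arm_command(increments="1 0 0 0 0; 1 0 0 0 0; 1 0 0 0 0; 1 0 0 0 0; 1 0 0 0 0")

```text
t: 3.4
tool_pos: [0.5368, 0.1936, 0.1897]
orientation: [0.307, 3.127, 0.0]
force: [0.0, -0.7, 0.1]
opening: 0.0417
gripper_force: 0.0
```

Call:
arm_command(increments="1 0 0 0 0; 1 0 0 0 0; 1 0 0 0 0; 1 0 0 0 0; 1 0 0 0 0")

```text
t: 3.9
tool_pos: [0.5369, 0.1942, 0.1898]
orientation: [0.307, 3.126, 0.002]
force: [1.2, 4.9, -0.4]
opening: 0.0277
gripper_force: 25.0
```

Call:
arm_command(increments="1 0 0 -5 0; 1 0 0 -20 0; 1 0 0 -40 0; 1 0 0 -60 0; 1 0 0 -60 0")

```text
t: 4.4
tool_pos: [0.5381, 0.1935, 0.2527]
orientation: [0.307, 3.122, 0.001]
force: [0.7, -0.1, -1.3]
opening: 0.0275
gripper_force: 25.0
```

Call:
arm_command(increments="1 20 2 0 0; 1 45 4 0 0; 1 65 4 0 0; 1 71 4 0 0; 1 71 4 0 0")

```text
t: 4.9
tool_pos: [0.4673, 0.2111, 0.2488]
orientation: [-0.306, -3.126, 0.001]
force: [0.2, -0.4, -0.2]
opening: 0.0275
gripper_force: 25.0
```

Call:
arm_command(increments="1 0 0 0 0; 1 0 0 8 0; 1 0 0 18 0; 1 0 0 25 0; 1 0 0 25 0")

```text
t: 5.4
tool_pos: [0.4671, 0.2109, 0.2224]
orientation: [-0.307, -3.123, 0.002]
force: [-0.2, -0.4, -0.5]
opening: 0.0279
gripper_force: 25.0
```

Call:
arm_command(increments="1 0 0 12 0; 1 0 0 22 0; 1 0 0 31 0; 1 0 0 34 0; 1 0 0 34 0")

```text
t: 5.9
tool_pos: [0.4676, 0.2113, 0.1901]
orientation: [-0.307, -3.126, 0.001]
force: [-0.1, -0.2, -1.0]
opening: 0.0275
gripper_force: 25.0
```

Call:
arm_command(increments="1 0 2 0 0; 1 0 4 0 0; 1 0 4 0 0; 1 0 4 1 0; 1 0 4 1 0")

```text
t: 6.4
tool_pos: [0.4688, 0.2154, 0.1897]
orientation: [0.307, 3.126, 0.0]
force: [0.9, 0.1, 0.4]
opening: 0.0275
gripper_force: 25.0
```

Call:
arm_command(increments="1 0 1 1 0; 1 0 1 1 0; 0 0 0 1 0; 0 0 0 1 0; 0 0 0 1 0")

```text
t: 6.9
tool_pos: [0.4686, 0.2153, 0.1884]
orientation: [-0.307, -3.126, 0.0]
force: [-0.6, -0.3, 0.9]
opening: 0.0469
gripper_force: 0.0
```

Call:
arm_command(increments="0 0 0 0 0; 0 0 0 0 0;0 0 0 -20 0; 0 0 0 -60 0; 0 0 0 -110 0")

```text
t: 7.4
tool_pos: [0.4673, 0.2148, 0.2974]
orientation: [-0.307, -3.122, 0.003]
force: [1.3, 0.9, 0.1]
opening: 0.0872
gripper_force: 0.0
```

```bash
cat > meas.py <<'E'
from h import *
def cakes(im,m,z=.02):
    hsv=cv2.cvtColor(im,cv2.COLOR_BGR2HSV);H,S,V=cv2.split(hsv)
    mk=((V>170)&(S<60)).astype(np.uint8); mk[:105]=0;mk[375:]=0;mk[:,:270]=0;mk[:,510:]=0
    n,l,st,c=cv2.connectedComponentsWithStats(mk)
    return [(c[i].round(1),st[i,4],onz(m,*c[i],z)[:2].round(4)) for i in range(1,n) if 60<st[i,4]<400]
def bowl(im,m,zb=0.0):
    hsv=cv2.cvtColor(im,cv2.COLOR_BGR2HSV);H,S,V=cv2.split(hsv)
    mk=((H>3)&(H<14)&(S>135)&(V>110)).astype(np.uint8); mk[:120]=0;mk[345:]=0;mk[:,:270]=0;mk[:,540:]=0
    n,l,st,c=cv2.connectedComponentsWithStats(mk); i=1+np.argmax(st[1:,4]); b=(l==i).astype(np.uint8)
    cs,_=cv2.findContours(b,cv2.RETR_EXTERNAL,cv2.CHAIN_APPROX_NONE); b=cv2.drawContours(b*0,cs,-1,1,-1)
    core=cv2.morphologyEx(b,cv2.MORPH_OPEN,cv2.getStructuringElement(cv2.MORPH_ELLIPSE,(25,25)))
    cs,_=cv2.findContours(core,cv2.RETR_EXTERNAL,cv2.CHAIN_APPROX_NONE)
    (u,v),r=cv2.minEnclosingCircle(max(cs,key=cv2.contourArea))
    h=b&~cv2.dilate(core,np.ones((7,7),np.uint8)); ys,xs=np.nonzero(h)
    pts=np.array([onz(m,x,y,zb+.05)[:2] for x,y in zip(xs,ys)])
    P=onz(m,u,v,zb+.06)[:2]; d=pts.mean(0)-P
    vx=cv2.fitLine(pts.astype(np.float32),cv2.DIST_L2,0,.01,.01).ravel()
    print("bowl",P.round(4),(round(u,1),round(v,1),round(r,1)),"n",len(pts),"handle mean",pts.mean(0).round(4),"dir",np.arctan2(d[1],d[0]),"line",np.arctan2(vx[1],vx[0]),"far",np.linalg.norm(pts-P,axis=1).max())
    return P
E
python3 - <<'E'
from meas import *
m=robot.camera_model("top"); im=robot.read_camera("top"); cv2.imwrite("pics/top1.png",im)
for c in cakes(im,m): print(*c)
bowl(im,m); s=robot.read_state(); print(s["t"],s["tool_pos"],s["q"])
w=robot.read_camera("wrist"); cv2.imwrite("pics/w2.png",w)
E
```

```text
[350.1 175. ] 178 [ 0.6801 -0.0476]
[448.8 200.2] 179 [ 0.6363 -0.3011]
[314.7 271.4] 197 [0.4259 0.0193]
bowl [ 0.5407 -0.1457] (387.0, 228.3, 31.7) n 265 handle mean [ 0.4222 -0.1546] dir -3.0666361922216123 line 0.071873575 far 0.1526238555483661
7.45 [0.47064325 0.21602475 0.30902382] [ 3.31251759e-01 -1.20885913e-01  1.62222148e+00  4.23070326e-05
  1.63037256e+00 -1.04382570e+00]
```

View pics/w2.png

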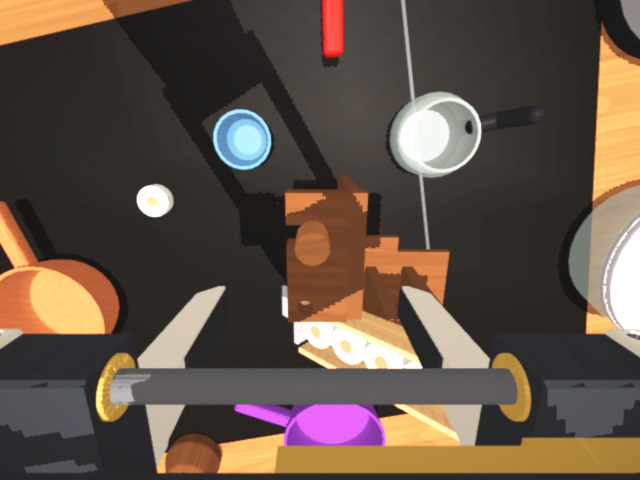

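Call:
arm_command(increments="0 -3 -40 0 0.14; 0 -6 -85 0 0.28; 0 -10 -130 0 0.42; 0 -14 -175 0 0.56; 0 -18 -220 0 0.7")

```text
t: 8.0
tool_pos: [0.4431, -0.0055, 0.2986]
orientation: [1.368, 2.827, 0.0]
force: [0.4, -0.1, -0.5]
opening: 0.093
gripper_force: 0.0
```

Call:
arm_command(increments="0 0 0 0 0.14; 0 0 0 0 0.29; 0 0 0 0 0.43; 0 0 0 0 0.58; 0 0 0 0 0.72")

```text
t: 8.5
tool_pos: [0.4436, -0.0041, 0.2985]
orientation: [2.278, 2.164, 0.0]
force: [0.8, 0.2, -0.1]
opening: 0.0931
gripper_force: 0.0
```

Call:
arm_command(increments="0 0 0 0 0.14; 0 0 0 0 0.29; 0 0 0 0 0.43; 0 0 0 0 0.58; 0 0 0 0 0.72")

```text
t: 9.0
tool_pos: [0.4436, -0.004, 0.2986]
orientation: [2.894, 1.223, 0.0]
force: [-0.1, 0.8, 0.6]
opening: 0.0928
gripper_force: 0.0
```

Call:
arm_command(increments="0 0 0 0 0.14; 0 0 0 0 0.29; 0 0 0 0 0.43; 0 0 0 0 0.58; 0 0 0 0 0.734")

```text
t: 9.5
tool_pos: [0.4436, -0.004, 0.2986]
orientation: [3.14, 0.109, 0.0]
force: [0.5, -0.7, -0.1]
opening: 0.093
gripper_force: 0.0
```

```bash
cat >> h.py <<'E'
def go(xy=None,z=None,yaw=None):
    "shift in tool axes (mm) and turn from the measured pose to a target; yaw = direction of tool y"
    s=robot.read_state(); M=R.from_rotvec(s["orientation"]).as_matrix(); p=np.array(s["tool_pos"]); t=p.copy()
    if xy is not None: t[:2]=xy
    if z is not None: t[2]=z
    y=np.arctan2(M[1,1],M[0,1]); tr=0 if yaw is None else -((yaw-y+np.pi)%(2*np.pi)-np.pi)
    print("t",round(s["t"],2),"pos",p.round(4),"yaw",round(y,3),"q6",round(s["q"][5],3),"shift",(M.T@(t-p)*1000).round(1),"turn",round(tr,3))
E
python3 - <<'E'
from meas import *
m=robot.camera_model("top"); im=robot.read_camera("top"); cv2.imwrite("pics/top2.png",im)
for c in cakes(im,m): print(*c)
bowl(im,m)
go((0.4263,-.154),.15,-1.4985)
E
```

```text
[448.8 200.2] 179 [ 0.6363 -0.3011]
[314.8 273.9] 127 [0.42   0.0186]
bowl [ 0.5409 -0.1673] (396.0, 229.0, 28.1) n 317 handle mean [ 0.4327 -0.1537] dir 3.01625356898706 line 0.05417059 far 0.15391205396656363
t 9.55 pos [ 0.4436 -0.004   0.2986] yaw -1.511 q6 1.386 shift [-26.3 148.7 148.6] turn -0.012
```

Call:
arm_command(increments="0 -3 40 10 -0.01; 0 -6 80 30 -0.012; 0 -9 120 50 -0.012; 0 -9.5 148 80 -0.012; 0 -9.5 148 120 -0.012", grip_force=60)

```text
t: 10.05
tool_pos: [0.4463, -0.156, 0.1793]
orientation: [3.136, 0.138, 0.006]
force: [0.4, 0.6, -0.8]
opening: 0.0931
gripper_force: 0.0
```

Call:
arm_command(increments="0 0 0 40 0; 0 0 0 80 0; 0 0 0 115 0; 0 0 0 130 0; 0.6 0 0 130 0")

```text
t: 10.55
tool_pos: [0.4429, -0.1512, 0.0457]
orientation: [-3.136, -0.142, 0.008]
force: [-0.2, 0.3, -0.6]
opening: 0.0886
gripper_force: 0.0
```

Call:
arm_command(increments="1 0 0 0 0; 1 0 0 0 0; 1 0 0 0 0; 1 0 0 0 0; 1 0 0 0 0")

```text
t: 11.05
tool_pos: [0.4458, -0.1525, 0.0493]
orientation: [3.138, 0.138, 0.002]
force: [0.2, -0.6, 0.3]
opening: 0.0496
gripper_force: 0.0
```

Call:
arm_command(increments="1 0 0 0 0; 1 0 0 0 0; 1 0 0 0 0; 1 0 0 0 0; 1 0 0 0 0")

```text
t: 11.55
tool_pos: [0.4452, -0.1523, 0.0486]
orientation: [3.139, 0.138, -0.0]
force: [-0.4, -0.2, 1.1]
opening: 0.0199
gripper_force: 59.9
```

Call:
arm_command(increments="1 0 0 -8 0; 1 0 0 -18 0; 1 0 0 -30 0; 1 0 0 -42 0; 1 0 0 -50 0")

```text
t: 12.05
tool_pos: [0.446, -0.1526, 0.1006]
orientation: [3.138, 0.138, 0.003]
force: [-0.4, 0.2, -1.3]
opening: 0.0198
gripper_force: 59.9
```

Call:
arm_command(increments="1 15 -18 0 -0.10; 1 38 -44 0 -0.22; 1 62 -72 0 -0.35; 1 84 -96 0 -0.48; 1 98 -112 0 -0.6")

```text
t: 12.55
tool_pos: [0.5344, -0.0303, 0.0994]
orientation: [2.954, 1.069, 0.002]
force: [-0.7, -0.1, -0.5]
opening: 0.0199
gripper_force: 59.9
```

Call:
arm_command(increments="1 0 0 0 -0.13; 1 0 0 0 -0.26; 1 0 0 0 -0.39; 1 0 0 0 -0.52; 1 0 0 0 -0.62")

```text
t: 13.05
tool_pos: [0.5333, -0.0321, 0.0993]
orientation: [2.488, 1.917, 0.0]
force: [1.0, -0.8, -1.3]
opening: 0.0196
gripper_force: 59.9
```

Call:
arm_command(increments="1 0 0 0 -0.05; 1 0 0 0 -0.083; 1 0 0 0 -0.083; 1 0 0 0 -0.083")

```text
t: 13.45
tool_pos: [0.5333, -0.0322, 0.0991]
orientation: [2.413, 2.011, 0.0]
force: [0.2, -0.7, -1.2]
opening: 0.0197
gripper_force: 59.9
```

Run:
```python
from meas import *
m=robot.camera_model("top"); im=robot.read_camera("top"); cv2.imwrite("pics/top3.png",im[100:400,200:520])
sd=robot.read_camera("side"); cv2.imwrite("pics/s3.png",sd[180:400,170:420])
cv2.imwrite("pics/c3.png",np.hstack([cv2.resize(im[130:310,200:420],(400,327)),cv2.resize(sd[200:380,190:410],(400,327))]))
bowl(im,m,.05); go((.5347,-.0337),.1,-.195); print(robot.read_state()["opening"],robot.read_state()["force"])
```

```text
bowl [0.564  0.1068] (282.5, 204.5, 14.6) n 374 handle mean [0.5531 0.0974] dir -2.4324347427710737 line -0.20504533 far 0.07793148662842544
t 13.55 pos [ 0.5331 -0.0321  0.0989] yaw -0.181 q6 0.025 shift [-1.3  1.8 -1.1] turn 0.014
0.01965086050718232 [-0.39386611  0.39260327 -1.41341329]
```

View pics/c3.png

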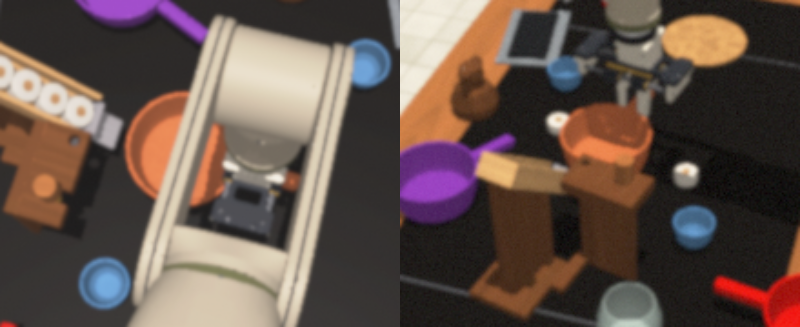

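Run:
```python
from meas import *
m=robot.camera_model("top"); im=cv2.imread("pics/top3.png")
hsv=cv2.cvtColor(im,cv2.COLOR_BGR2HSV);H,S,V=cv2.split(hsv)
mk=((H>3)&(H<14)&(S>135)&(V>150)).astype(np.uint8)
n,l,st,c=cv2.connectedComponentsWithStats(mk); 
i=l[112,90] if l[112,90] else l[115,85]
ys,xs=np.nonzero(l==i); print(st[i])
pts=[]
for r in range(ys.min()+2,ys.max()-1):
    x=xs[ys==r].min(); pts.append(onz(m,x+200,r+100,.11)[:2])
pts=np.array(pts); pts=pts[pts[:,1]>.075]
from scipy.optimize import least_squares
f=least_squares(lambda p:np.hypot(*(pts-p).T)-.075,[.55,.06],loss="soft_l1",f_scale=.002); print(f.x,np.abs(f.fun).mean(),len(pts))
Rm=np.array([[np.cos(1.375),-np.sin(1.375)],[np.sin(1.375),np.cos(1.375)]]);O=np.array([.5807,.1978])
print("bowl in chute",Rm.T@(f.x-O)*1000)
s=robot.read_state();print("tool in chute",Rm.T@(np.array(s["tool_pos"])[:2]-O)*1000)
```

```text
[  69   81   34   58 1024]
[0.55238942 0.06164089] 0.00046209177432663713 54
bowl in chute [-139.06528579    1.28020674]
tool in chute [-234.80151983    1.9115083 ]
```

Call:
arm_command(increments="1 0 1.5 10 0; 1 0 1.5 22 0; 1 0 1.5 34 0; 1 0 1.5 43 0; 1 0 1.5 46 0")

```text
t: 14.05
tool_pos: [0.5331, -0.0322, 0.0504]
orientation: [-2.41, -2.011, 0.003]
force: [-0.6, -0.0, -2.0]
opening: 0.0196
gripper_force: 59.9
```

Call:
arm_command(increments="1 0 0 0 0; 1 8 0 0 0; 1 18 0 0 0; 1 30 0 0 0; 1 40 0 0 0")

```text
t: 14.55
tool_pos: [0.5422, 0.0082, 0.053]
orientation: [2.411, 2.013, 0.001]
force: [0.8, -0.7, -2.3]
opening: 0.0194
gripper_force: 59.9
```

Call:
arm_command(increments="1 12 0 0 0; 1 26 0 0 0; 1 40 0 0 0; 1 50 0 0 0; 1 56 0 0 0")

```text
t: 15.05
tool_pos: [0.5518, 0.0633, 0.0526]
orientation: [-2.411, -2.014, 0.0]
force: [-0.1, -1.7, -1.4]
opening: 0.0197
gripper_force: 59.9
```

Call:
arm_command(increments="1 1 0 0 0; 1 1 0 0 0; 1 1 0 0 0; 1 1 0 0 0; 1 1 0 0 0")

```text
t: 15.55
tool_pos: [0.5518, 0.0627, 0.0526]
orientation: [-2.413, -2.012, 0.0]
force: [-1.0, 0.5, -3.9]
opening: 0.0197
gripper_force: 59.9
```

Call:
arm_command(increments="1 0 0 0 0; 1 0 0 0 0; 1 0 0 0 0; 1 0 0 0 0; 1 0 0 0 0")

```text
t: 16.05
tool_pos: [0.5519, 0.063, 0.0527]
orientation: [2.412, 2.013, 0.0]
force: [-0.4, -2.2, -3.8]
opening: 0.0198
gripper_force: 59.9
```

Run:
```python
from meas import *
im=robot.read_camera("top"); sd=robot.read_camera("side")
cv2.imwrite("pics/c4.png",np.hstack([cv2.resize(im[130:310,150:370],(400,327)),cv2.resize(sd[200:380,190:410],(400,327))]))
go((.5347,-.0337),.1,-.195); print(robot.read_state()["opening"],robot.read_state()["force"])
```

```text
t 16.15 pos [0.5519 0.063  0.0526] yaw -0.18 q6 0.201 shift [-98.2   0.4 -47.3] turn 0.015
0.01937522826532026 [-0.3498796  -0.85942914 -3.01095938]
```

View pics/c4.png

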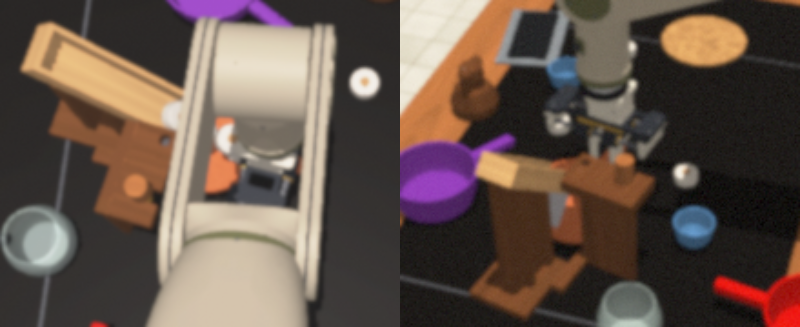

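Call:
arm_command(increments="1 2 0 0 0; 1 2 0 0 0; 1 2 0 0 0; 1 2 0 0 0; 1 2 0 0 0")

```text
t: 16.65
tool_pos: [0.5523, 0.065, 0.0527]
orientation: [2.412, 2.013, 0.0]
force: [0.5, -1.0, -2.6]
opening: 0.0193
gripper_force: 59.9
```

Run:
```python
from meas import *
im=robot.read_camera("top"); w=robot.read_camera("wrist")
cv2.imwrite("pics/c5.png",np.hstack([cv2.resize(im[150:250,200:330],(400,308)),cv2.resize(w,(400,300))[:308].copy() if 0 else cv2.resize(w,(400,308))]))
go((.5347,-.0337),.1,-.195); print(robot.read_state()["opening"],robot.read_state()["force"])
```

```text
t 16.75 pos [0.5523 0.065  0.0526] yaw -0.18 q6 0.205 shift [-100.3    0.4  -47.4] turn 0.015
0.019761327057826218 [-0.92158183 -1.9651718  -3.46046016]
```

View pics/c5.png

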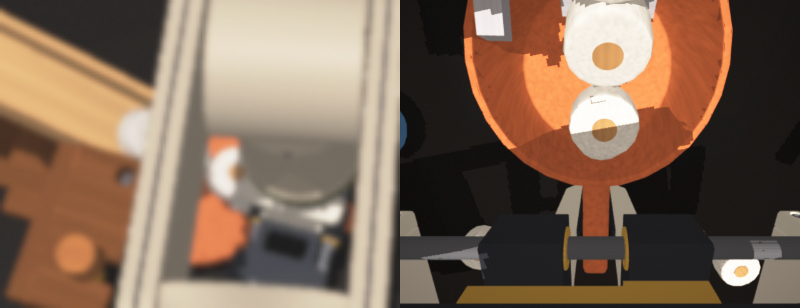

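Run:
```python
from meas import *
w=robot.read_camera("wrist"); cv2.imwrite("pics/w6.png",cv2.resize(w[0:300,90:560],None,fx=1.6,fy=1.6))
```

```text
(no output)
```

View pics/w6.png

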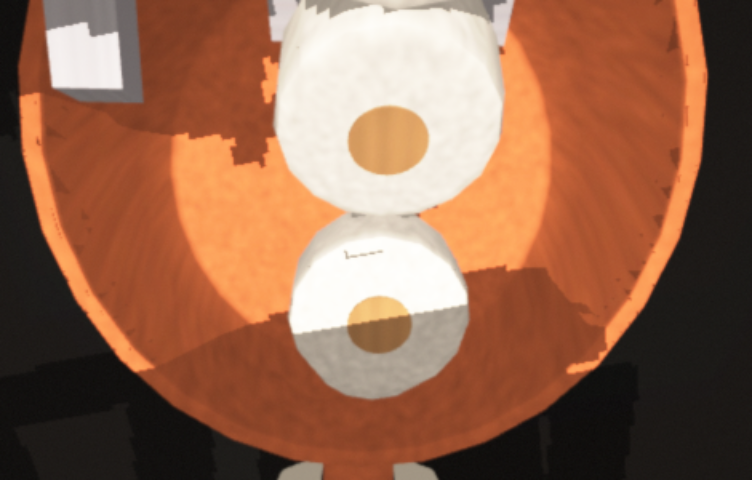

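Call:
arm_command(increments="1 0 10 0 0; 1 0 -10 0 0; 1 0 10 0 0; 1 0 -10 0 0; 1 0 0 0 0")

```text
t: 17.3
tool_pos: [0.5493, 0.0653, 0.0506]
orientation: [-2.409, -2.011, 0.007]
force: [-1.8, -0.8, -3.5]
opening: 0.0201
gripper_force: 59.9
```

Call:
arm_command(increments="1 0 0 0 0; 1 0 0 0 0; 1 0 0 0 0; 1 0 0 0 0; 1 0 0 0 0")

```text
t: 17.8
tool_pos: [0.5525, 0.065, 0.0529]
orientation: [2.412, 2.012, 0.001]
force: [0.0, -0.7, -3.7]
opening: 0.0195
gripper_force: 59.9
```

```bash
cat > wc.py <<'E'
from meas import *
w=robot.read_camera("wrist"); s=robot.read_state(); print(s["t"],s["force"].round(1) if hasattr(s["force"],"round") else s["force"],s["tool_pos"])
import sys; cv2.imwrite(sys.argv[1],w[0:300,90:560])
hsv=cv2.cvtColor(w,cv2.COLOR_BGR2HSV);H,S,V=cv2.split(hsv)
mk=((S<60)&(V>120)).astype(np.uint8); mk[270:]=0; mk[:,:100]=0; mk[:,560:]=0; mk=cv2.morphologyEx(mk,cv2.MORPH_OPEN,np.ones((5,5)))
n,l,st,c=cv2.connectedComponentsWithStats(mk)
for i in range(1,n):
    if st[i,4]>300: print("white",st[i].tolist(),c[i].round())
mk=((H>12)&(H<25)&(S>70)&(V>90)).astype(np.uint8); 
hs=((cv2.dilate(((S<60)&(V>100)).astype(np.uint8),np.ones((5,5))))&mk)
mk=cv2.morphologyEx(mk,cv2.MORPH_OPEN,np.ones((5,5))); n,l,st,c=cv2.connectedComponentsWithStats(mk)
for i in range(1,n):
    if 200<st[i,4]<4000: print("label",st[i].tolist(),c[i].round())
E
python3 wc.py pics/w7.png
```

```text
17.85 [ 0.8 -1.5 -4.2] [0.55246494 0.06496594 0.05281996]
white [116, 0, 62, 64, 3016] [144.  31.]
white [257, 0, 153, 153, 10460] [338.  57.]
white [211, 85, 93, 79, 4392] [257. 123.]
white [281, 159, 84, 87, 5887] [322. 202.]
label [468, 0, 62, 214, 2000] [510. 110.]
label [105, 61, 76, 170, 1691] [132. 147.]
label [261, 353, 12, 68, 528] [266. 387.]
label [354, 353, 12, 68, 515] [361. 387.]
label [535, 414, 21, 18, 300] [545. 422.]
```

Call:
arm_command(increments="1 0 10 0 0; 1 0 -10 0 0; 1 0 10 0 0; 1 0 -10 0 0; 1 0 0 0 0")

```text
t: 18.35
tool_pos: [0.5494, 0.0653, 0.0508]
orientation: [-2.409, -2.011, 0.006]
force: [-1.5, -0.5, -3.1]
opening: 0.0195
gripper_force: 59.9
```

Call:
arm_command(increments="1 0 10 0 0; 1 0 -10 0 0; 1 0 10 0 0; 1 0 -10 0 0; 1 0 0 0 0")

```text
t: 18.85
tool_pos: [0.5505, 0.0651, 0.0514]
orientation: [-2.41, -2.012, 0.005]
force: [-1.2, -0.3, -3.6]
opening: 0.0195
gripper_force: 59.9
```

Call:
arm_command(increments="1 0 0 0 0; 1 0 0 0 0; 1 0 0 0 0; 1 0 0 0 0; 1 0 0 0 0")

```text
t: 19.35
tool_pos: [0.5527, 0.0649, 0.053]
orientation: [2.412, 2.012, 0.001]
force: [1.0, -0.8, -3.5]
opening: 0.0199
gripper_force: 59.9
```

```bash
python3 wc.py pics/w8.png
```

```text
19.4 [ 1.2 -1.8 -4.2] [0.55258042 0.06494779 0.05291799]
white [258, 0, 167, 140, 13348] [355.  59.]
white [118, 9, 48, 48, 1877] [142.  35.]
white [198, 94, 91, 54, 4396] [243. 120.]
white [291, 145, 81, 81, 5113] [331. 185.]
label [354, 353, 12, 68, 486] [361. 387.]
label [261, 354, 12, 66, 472] [266. 387.]
label [534, 414, 22, 18, 315] [545. 422.]
```

View pics/w8.png

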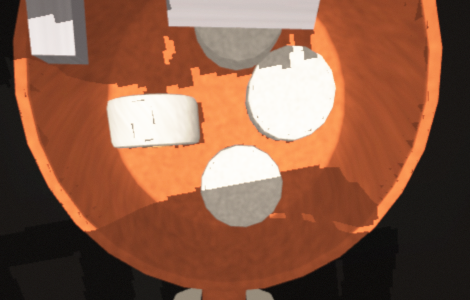

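Call:
arm_command(increments="1 -8 0 0 0; 1 -18 0 0 0; 1 -30 0 0 0; 1 -45 0 0 0; 1 -60 0 0 0")

```text
t: 19.9
tool_pos: [0.5414, 0.0045, 0.0528]
orientation: [2.412, 2.012, 0.001]
force: [0.9, -0.6, -2.9]
opening: 0.0196
gripper_force: 59.9
```

Call:
arm_command(increments="1 -15 0 0 0; 1 -30 0 0 0; 1 -45 0 0 0; 1 -58 0 0 0; 1 -65 0 0 0")

```text
t: 20.4
tool_pos: [0.5297, -0.0595, 0.0527]
orientation: [2.413, 2.012, -0.0]
force: [1.2, -0.1, -2.9]
opening: 0.0196
gripper_force: 59.9
```

Call:
arm_command(increments="1 0 0 -8 0; 1 0 0 -20 0; 1 0 0 -34 0; 1 0 0 -48 0; 1 0 0 -60 0")

```text
t: 20.9
tool_pos: [0.5307, -0.0577, 0.1149]
orientation: [2.41, 2.013, 0.002]
force: [0.2, -1.2, -2.8]
opening: 0.0193
gripper_force: 59.9
```

```bash
python3 - <<'E'
from meas import *
s=robot.read_state(); print(s["force"],s["opening"])
go((.420,-.442),None,-.971)
m=robot.camera_model("top"); im=robot.read_camera("top"); cv2.imwrite("pics/top9.png",im)
for c in cakes(im,m): print(*c)
E
python3 wc.py pics/w9.png
```

```text
[ 0.18266521 -1.2097471  -2.79163453] 0.01934394210975961
t 20.9 pos [ 0.5307 -0.0577  0.1149] yaw -0.179 q6 -0.025 shift [-3.979e+02 -4.040e+01 -1.000e-01] turn 0.792
[448.8 200.2] 179 [ 0.6363 -0.3011]
21.0 [-0.1 -0.5 -3. ] [ 0.531793   -0.05802896  0.1157663 ]
white [281, 0, 144, 140, 10907] [359.  68.]
white [196, 94, 92, 54, 4379] [241. 120.]
white [291, 145, 81, 81, 5123] [331. 185.]
white [113, 157, 36, 50, 820] [126. 184.]
white [480, 178, 66, 56, 2426] [514. 206.]
label [311, 0, 34, 27, 774] [327.  11.]
label [509, 199, 20, 19, 307] [518. 208.]
label [262, 354, 11, 38, 238] [266. 371.]
label [354, 354, 12, 66, 433] [361. 386.]
```

Call:
arm_command(increments="1 -25 -2 0 0; 1 -62 -6 0 0; 1 -105 -10 0 0; 1 -150 -15 0 0; 1 -195 -20 0 0")

```text
t: 21.5
tool_pos: [0.4746, -0.2474, 0.1124]
orientation: [-2.411, -2.014, 0.0]
force: [1.1, 0.2, -2.4]
opening: 0.0194
gripper_force: 59.9
```

Call:
arm_command(increments="1 -45 -5 0 0.08; 1 -90 -10 0 0.2; 1 -135 -14 0 0.33; 1 -175 -18 0 0.46; 1 -203 -20 0 0.58")

```text
t: 22.0
tool_pos: [0.4179, -0.4448, 0.1122]
orientation: [2.891, 1.229, -0.001]
force: [-0.2, 0.2, -3.7]
opening: 0.0195
gripper_force: 59.9
```

Call:
arm_command(increments="1 0 0 0 0.1; 1 0 0 0 0.18; 1 0 0 0 0.21; 1 0 0 0 0.21; 1 0 0 0 0.21")

```text
t: 22.5
tool_pos: [0.4194, -0.442, 0.1125]
orientation: [-3.0, -0.933, 0.0]
force: [0.6, -0.1, -2.5]
opening: 0.0194
gripper_force: 59.9
```

Run:
```python
from meas import *
s=robot.read_state(); print(s["force"],s["opening"])
go((.420,-.442),.06,-.971)
m=robot.camera_model("top"); im=robot.read_camera("top"); cv2.imwrite("pics/top10.png",im)
for c in cakes(im,m): print(*c)
bowl(im,m,.065)
```

```text
[ 0.64922757 -0.051182   -2.47385954] 0.0194343849655275
t 22.5 pos [ 0.4194 -0.442   0.1125] yaw -0.968 q6 0.072 shift [ 0.5  0.3 52.5] turn 0.003
[350.1 175. ] 178 [ 0.6801 -0.0476]
[448.8 200.2] 179 [ 0.6363 -0.3011]
[486.6 258.7] 142 [ 0.4954 -0.3998]
[314.7 271.4] 197 [0.4259 0.0193]
[498.7 302.8] 308 [ 0.3899 -0.4315]
[295.2 368.6] 370 [0.1929 0.044 ]meas.py:17: RuntimeWarning: Mean of empty slice.
  P=onz(m,u,v,zb+.06)[:2]; d=pts.mean(0)-P
  ret = ret.dtype.type(ret / rcount)
Traceback (most recent call last):
  File "meas.py", line 18, in bowl
    vx=cv2.fitLine(pts.astype(np.float32),cv2.DIST_L2,0,.01,.01).ravel()
       ~~~~~~~~~~~^^^^^^^^^^^^^^^^^^^^^^^^^^^^^^^^^^^^^^^^^^^^^^
cv2.error: OpenCV(4.12.0) /io/opencv/modules/imgproc/src/linefit.cpp:618: error: (-215:Assertion failed) npoints2 >= 0 || npoints3 >= 0 in function 'fitLine'
```

Call:
arm_command(increments="1 0 0 15 0; 1 0 0 30 0; 1 0 0 43 0; 1 0 0 52 0; 1 0 0 57 0")

```text
t: 23.05
tool_pos: [0.4183, -0.4418, 0.054]
orientation: [-2.999, -0.929, 0.003]
force: [-9.5, 3.1, 20.1]
opening: 0.0195
gripper_force: 59.9
```

Call:
arm_command(increments="1 0 0 0 0; 0.9 0 0 1 0; 0 0 0 1 0; 0 0 0 1 0; 0 0 0 1 0")

```text
t: 23.55
tool_pos: [0.4196, -0.4427, 0.055]
orientation: [3.0, 0.929, 0.001]
force: [-0.1, 0.2, 0.2]
opening: 0.0385
gripper_force: 0.0
```

Call:
arm_command(increments="0 0 0 0 0; 0 0 0 0 0; 0 0 0 -20 0; 0 0 0 -50 0; 0 0 0 -95 0")

```text
t: 24.05
tool_pos: [0.4179, -0.4407, 0.1476]
orientation: [-2.996, -0.928, 0.003]
force: [0.9, -1.4, 0.2]
opening: 0.079
gripper_force: 0.0
```

Call:
arm_command(increments="0 0 0 -40 0; 0 0 0 -80 0; 0 -40 0 -100 0; 0 -80 0 -100 0; 0 -80 0 -100 0")

```text
t: 24.55
tool_pos: [0.3502, -0.4905, 0.2511]
orientation: [3.0, 0.923, -0.002]
force: [0.2, 0.8, -0.3]
opening: 0.0928
gripper_force: 0.0
```

Run:
```python
from meas import *
m=robot.camera_model("top"); im=robot.read_camera("top"); w=robot.read_camera("wrist")
cv2.imwrite("pics/c11.png",np.hstack([cv2.resize(im[120:345,265:565],(400,300)),cv2.resize(w,(400,300))]))
for c in cakes(im,m): print(*c)
go((.6363,-.3011),.15)
try: bowl(im,m,.006)
except Exception as e: print("x")
```

```text
[350.1 175. ] 178 [ 0.6801 -0.0476]
[448.8 200.2] 179 [ 0.6363 -0.3011]
[489.  264.8] 339 [ 0.4808 -0.4061]
[314.7 271.4] 197 [0.4259 0.0193]
[503.1 371.8] 78 [ 0.2291 -0.4448]
t 24.65 pos [ 0.3527 -0.4879  0.2496] yaw -0.972 q6 -0.058 shift [339.5   5.5  99.7] turn 0
bowl [ 0.498  -0.3878] (487.8, 254.2, 33.2) n 243 handle mean [ 0.4004 -0.4533] dir -2.5509593886756767 line 0.60621256 far 0.15067969587462623
```

View pics/c11.png

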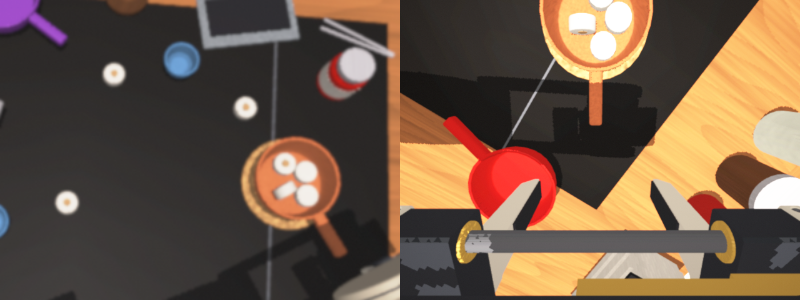

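Call:
arm_command(increments="0 30 0 0 0; 0 75 1 0 0; 0 120 2 0 0; 0 165 3 0 0; 0 210 4 0 0", grip_force=20)

```text
t: 25.15
tool_pos: [0.5308, -0.3696, 0.249]
orientation: [-2.999, -0.931, 0.0]
force: [1.1, -0.3, -1.0]
opening: 0.0929
gripper_force: 0.0
```

Call:
arm_command(increments="0 45 0 0 0; 0 90 1 0 0; 0 120 1.5 20 0; 0 129.5 1.5 60 0; 0 129.5 1.5 105 0")

```text
t: 25.65
tool_pos: [0.6396, -0.2972, 0.1445]
orientation: [2.997, 0.935, 0.004]
force: [-0.3, -0.3, -0.6]
opening: 0.0931
gripper_force: 0.0
```

Call:
arm_command(increments="0 0 0 40 0; 0 0 0 80 0; 0 0 0 105 0; 0 0 0 115 0; 0.3 0 0 115 0")

```text
t: 26.15
tool_pos: [0.6359, -0.2984, 0.0282]
orientation: [-2.998, -0.93, 0.003]
force: [0.4, 0.4, -0.1]
opening: 0.0888
gripper_force: 0.0
```

Call:
arm_command(increments="1 0 0 0 0; 1 0 0 0 0; 1 0 0 0 0; 1 0 0 0 0; 1 0 0 0 0")

```text
t: 26.65
tool_pos: [0.6366, -0.3003, 0.03]
orientation: [3.001, 0.929, 0.001]
force: [-0.4, 0.4, 1.2]
opening: 0.0494
gripper_force: 0.0
```

Call:
arm_command(increments="1 0 0 0 0; 1 0 0 0 0; 1 0 0 -20 0; 1 0 0 -50 0; 1 0 0 -95 0")

```text
t: 27.15
tool_pos: [0.6343, -0.2991, 0.1219]
orientation: [-2.996, -0.928, 0.007]
force: [1.6, -0.9, 0.2]
opening: 0.0395
gripper_force: 20.0
```

Run:
```python
from meas import *
s=robot.read_state(); print(s["force"],s["opening"],s["gripper_force"])
go((.4985,-.388),.125,None)
m=robot.camera_model("top"); im=robot.read_camera("top"); cv2.imwrite("pics/top12.png",im)
for c in cakes(im,m): print(*c)
```

```text
[ 1.59149163 -0.94121058  0.18712824] 0.03947843353110089 19.999956786632538
t 27.15 pos [ 0.6343 -0.2991  0.1219] yaw -0.97 q6 0.456 shift [-162.3   -3.4   -2.6] turn 0
[350.1 175. ] 178 [ 0.6801 -0.0476]
[314.7 271.4] 197 [0.4259 0.0193]
[274.4 328.4] 231 [0.2808 0.1028]
```

Call:
arm_command(increments="1 -25 0 -10 0; 1 -60 1 -15 0; 1 -100 2 -15 0; 1 -130 3 0 0; 1 -140 3 10 0")

```text
t: 27.7
tool_pos: [0.5204, -0.3838, 0.1142]
orientation: [3.002, 0.926, -0.001]
force: [1.5, -0.1, -0.5]
opening: 0.0395
gripper_force: 20.0
```

Call:
arm_command(increments="1 0 0 0 0; 1 0 0 15 0; 1 0 0 27 0; 1 0 0 27 0; 0.5 0 0 27 0")

```text
t: 28.2
tool_pos: [0.523, -0.3809, 0.0868]
orientation: [-2.999, -0.931, 0.001]
force: [0.5, -0.7, -0.0]
opening: 0.0433
gripper_force: 0.0
```

Call:
arm_command(increments="0.45 0 0 0 0; 0.45 0 0 0 0; 0.45 0 0 -20 0; 0.45 0 0 -60 0; 0.45 0 0 -105 0")

```text
t: 28.7
tool_pos: [0.5218, -0.3811, 0.1925]
orientation: [-2.999, -0.929, 0.002]
force: [0.2, -0.3, 0.1]
opening: 0.0513
gripper_force: 0.0
```

Run:
```python
from meas import *
s=robot.read_state(); print(s["force"],s["opening"],s["gripper_force"])
go((.6801,-.0476),.18,None)
go((.6801,-.0476),.18,-.4)
```

```text
[ 0.17869214 -0.30592053  0.13639801] 0.05132723777589482 0.0
t 28.7 pos [ 0.5218 -0.3811  0.1925] yaw -0.97 q6 0.26 shift [ 319.1 -185.7   12.8] turn 0
t 28.7 pos [ 0.5218 -0.3811  0.1925] yaw -0.97 q6 0.26 shift [ 319.1 -185.7   12.8] turn -0.57
```

Call:
arm_command(increments="0 25 -14 -20 0; 0 62 -36 -20 0; 0 101 -59 -20 0; 0 140 -81 -20 0; 0 178 -104 -20 0")

```text
t: 29.2
tool_pos: [0.6116, -0.194, 0.2136]
orientation: [3.0, 0.929, 0.002]
force: [0.7, 0.0, -0.2]
opening: 0.0864
gripper_force: 0.0
```

Call:
arm_command(increments="0 38 -22 0 0; 0 77 -45 0 0; 0 115 -67 0 0; 0 139 -82 0 0; 0 141 -82 20 0")

```text
t: 29.7
tool_pos: [0.6839, -0.044, 0.1968]
orientation: [2.997, 0.935, 0.011]
force: [0.7, -1.6, -0.0]
opening: 0.0933
gripper_force: 0.0
```

Run:
```python
from meas import *
go((.6801,-.0476),.029,None)
m=robot.camera_model("top"); im=robot.read_camera("top"); cv2.imwrite("pics/top13.png",im)
for c in cakes(im,m): print(*c)
bowl(im,m,.006)
```

```text
t 29.7 pos [ 0.6839 -0.044   0.1968] yaw -0.966 q6 0.826 shift [-6.200e+00  1.000e-01  1.678e+02] turn 0
[349.6 140.1] 68 [ 0.774 -0.039]
[489.4 263.7] 337 [ 0.4837 -0.407 ]
bowl [ 0.4998 -0.3875] (487.7, 253.5, 33.0) n 301 handle mean [ 0.4024 -0.4562] dir -2.5272887233399626 line 0.60612184 far 0.1534227625324324
```

Call:
arm_command(increments="0 0 0 40 0; 0 0 0 85 0; 0 0 0 130 0; 0 0 0 155 0; 0 0 0 163 0")

```text
t: 30.25
tool_pos: [0.6775, -0.0483, 0.0255]
orientation: [-2.998, -0.928, 0.01]
force: [-8.3, 3.1, 16.5]
opening: 0.0929
gripper_force: 9.6
```

Call:
arm_command(increments="0 0 0 0 0; 1 0 0 0 0; 1 0 0 0 0; 1 0 0 0 0; 1 0 0 0 0")

```text
t: 30.75
tool_pos: [0.6814, -0.0482, 0.0309]
orientation: [3.0, 0.929, 0.003]
force: [0.0, -0.3, 0.0]
opening: 0.0658
gripper_force: 0.0
```

Call:
arm_command(increments="1 0 0 0 0; 1 0 0 0 0; 1 0 0 0 0; 1 0 0 0 0; 1 0 0 0 0")

```text
t: 31.25
tool_pos: [0.6806, -0.0481, 0.0296]
orientation: [-3.001, -0.93, 0.0]
force: [0.7, 0.2, 0.7]
opening: 0.0391
gripper_force: 20.0
```

Call:
arm_command(increments="1 0 0 -20 0; 1 0 0 -55 0; 1 0 0 -90 0; 1 0 0 -105 0; 1 0 0 -105 0")

```text
t: 31.75
tool_pos: [0.6827, -0.0484, 0.138]
orientation: [2.999, 0.929, 0.008]
force: [1.3, -0.8, -0.4]
opening: 0.0395
gripper_force: 20.0
```

Run:
```python
from meas import *
s=robot.read_state(); print(s["force"],s["opening"],s["gripper_force"])
go((.499,-.388),.085,None)
```

```text
[ 1.27449133 -0.81977697 -0.44678059] 0.039530888004625446 20.00001847743988
t 31.75 pos [ 0.6827 -0.0484  0.138 ] yaw -0.97 q6 0.824 shift [-343.7  176.1   52.2] turn 0
```

Call:
arm_command(increments="1 -25 12 -10 0; 1 -63 31 -10 0; 1 -103 51 -10 0; 1 -144 72 -10 0; 1 -185 92 -10 0")

```text
t: 32.25
tool_pos: [0.5778, -0.2292, 0.1416]
orientation: [-2.998, -0.93, 0.004]
force: [0.7, -0.5, 0.2]
opening: 0.0393
gripper_force: 20.0
```

Call:
arm_command(increments="1 -40 20 0 0; 1 -80 40 0 0; 1 -120 60 0 0; 1 -155 78 5 0; 1 -179 90 10 0")

```text
t: 32.75
tool_pos: [0.4807, -0.4055, 0.1318]
orientation: [-2.999, -0.926, 0.003]
force: [0.4, 0.1, -0.8]
opening: 0.0395
gripper_force: 20.0
```

Call:
arm_command(increments="1 0 0 0 0; 1 0 0 20 0; 1 0 0 40 0; 1 0 0 46 0; 1 0 0 46 0")

```text
t: 33.25
tool_pos: [0.4823, -0.4021, 0.0859]
orientation: [-2.997, -0.929, 0.003]
force: [0.3, 0.2, -0.3]
opening: 0.0395
gripper_force: 20.0
```

Call:
arm_command(increments="0.45 0 0 0 0; 0.45 0 0 0 0; 0.45 0 0 -20 0; 0.45 0 0 -60 0; 0.45 0 0 -105 0")

```text
t: 33.75
tool_pos: [0.4828, -0.4033, 0.1942]
orientation: [-2.999, -0.929, 0.001]
force: [0.6, -1.6, 1.3]
opening: 0.0513
gripper_force: 0.0
```

Run:
```python
from meas import *
s=robot.read_state(); print(s["force"],s["opening"],s["gripper_force"])
m=robot.camera_model("top"); im=robot.read_camera("top"); cv2.imwrite("pics/top14.png",im)
for c in cakes(im,m): print(*c)
go((.426,.0193),.18,None)
```

```text
[ 0.57531882 -1.57322463  1.25791972] 0.05126176470097893 0.0
[314.7 271.4] 197 [0.4259 0.0193]
[273.3 369.9] 78 [0.1854 0.095 ]
t 33.8 pos [ 0.486  -0.4064  0.2054] yaw -0.97 q6 0.192 shift [ 191.2 -385.3   21.3] turn 0
```

Call:
arm_command(increments="0 12 -22 0 0; 0 30 -60 0 0; 0 50 -100 0 0; 0 70 -140 0 0; 0 90 -180 0 0")

```text
t: 34.3
tool_pos: [0.4559, -0.2033, 0.1947]
orientation: [2.999, 0.929, 0.003]
force: [1.1, 0.7, 0.0]
opening: 0.0866
gripper_force: 0.0
```

Call:
arm_command(increments="0 20 -40 0 0; 0 40 -80 0 0; 0 60 -120 0 0; 0 80 -160 0 0; 0 98 -195 20 0")

```text
t: 34.8
tool_pos: [0.4284, 0.0133, 0.1774]
orientation: [2.998, 0.929, 0.012]
force: [1.5, -0.4, -0.1]
opening: 0.0929
gripper_force: 0.0
```

Call:
arm_command(increments="0 0 0 0 0; 0 0 0 30 0; 0 0 0 60 0; 0 0 0 70 0; 0 0 0 70 0")

```text
t: 35.3
tool_pos: [0.4256, 0.0112, 0.1029]
orientation: [-3.0, -0.929, 0.003]
force: [-0.5, 0.8, 0.8]
opening: 0.093
gripper_force: 0.0
```

Run:
```python
from meas import *
go((.4257,.0193),.029,None)
```

```text
t 35.3 pos [0.4256 0.0112 0.1029] yaw -0.97 q6 0.876 shift [ 4.8 -6.5 73.9] turn 0
```

Call:
arm_command(increments="0 3 -4 10 0; 0 5 -7 35 0; 0 5 -7 55 0; 0 5 -7 68 0; 0 5 -7 73 0")

```text
t: 35.8
tool_pos: [0.4264, 0.0203, 0.0301]
orientation: [-3.001, -0.929, 0.001]
force: [-0.3, 0.3, -0.1]
opening: 0.093
gripper_force: 0.0
```

Call:
arm_command(increments="0 0 0 0 0; 1 0 0 0 0; 1 0 0 0 0; 1 0 0 0 0; 1 0 0 0 0")

```text
t: 36.3
tool_pos: [0.427, 0.0202, 0.0312]
orientation: [3.001, 0.929, 0.002]
force: [-0.8, -0.1, 0.5]
opening: 0.0654
gripper_force: 0.0
```

Call:
arm_command(increments="1 0 0 0 0; 1 0 0 0 0; 1 0 0 0 0; 1 0 0 0 0; 1 0 0 0 0")

```text
t: 36.8
tool_pos: [0.4266, 0.0202, 0.0307]
orientation: [3.001, 0.93, 0.0]
force: [-1.0, 0.5, 1.1]
opening: 0.0396
gripper_force: 20.0
```

Call:
arm_command(increments="1 0 0 -20 0; 1 0 0 -55 0; 1 0 0 -90 0; 1 0 0 -115 0; 1 0 0 -115 0")

```text
t: 37.3
tool_pos: [0.4292, 0.0201, 0.1498]
orientation: [2.998, 0.929, 0.011]
force: [0.1, -0.1, -0.3]
opening: 0.0394
gripper_force: 20.0
```

Run:
```python
from meas import *
s=robot.read_state(); print(s["force"],s["opening"],s["gripper_force"])
go((.499,-.388),.12,None)
m=robot.camera_model("top"); im=robot.read_camera("top"); 
cv2.imwrite("pics/c15.png",cv2.resize(im[205:305,420:550],None,fx=5,fy=5,interpolation=cv2.INTER_CUBIC))
bowl(im,m,.006)
```

```text
[ 0.13031002 -0.07746321 -0.33763566] 0.03937828844792925 19.999960362911224
t 37.3 pos [0.4292 0.0201 0.1498] yaw -0.97 q6 0.897 shift [-173.3  375.9   30.6] turn 0
bowl [ 0.4998 -0.3875] (487.7, 253.5, 33.0) n 301 handle mean [ 0.4024 -0.4562] dir -2.5272887233399626 line 0.60612184 far 0.1534227625324324
```

View pics/c15.png

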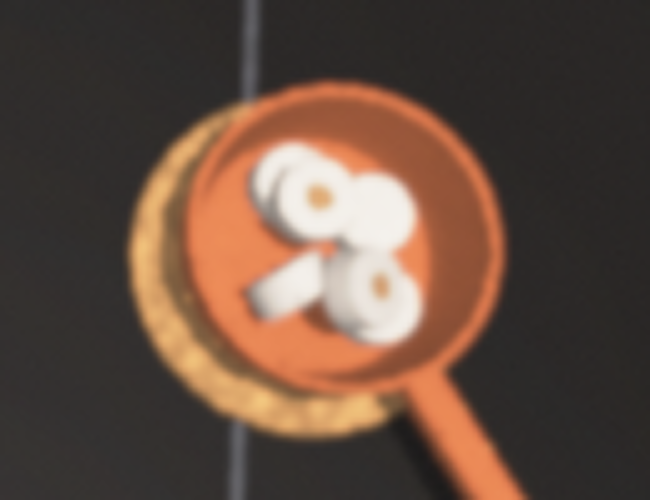

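Call:
arm_command(increments="1 -10 22 0 0; 1 -26 60 0 0; 1 -43 100 0 0; 1 -60 140 0 0; 1 -77 180 0 0")

```text
t: 37.85
tool_pos: [0.4639, -0.173, 0.1436]
orientation: [-2.999, -0.929, 0.003]
force: [0.4, 0.9, 0.4]
opening: 0.0396
gripper_force: 20.0
```

Call:
arm_command(increments="1 -17 40 0 0; 1 -34 80 0 0; 1 -51 120 0 0; 1 -70 165 0 0; 1 -86 200 0 0")

```text
t: 38.35
tool_pos: [0.5061, -0.3872, 0.1429]
orientation: [-2.999, -0.928, 0.003]
force: [-0.2, -0.1, 0.2]
opening: 0.0392
gripper_force: 20.0
```

Call:
arm_command(increments="1 -4 10 0 0; 1 -8 20 10 0; 1 -8 20 20 0; 1 -8 20 20 0; 1 -8 20 20 0")

```text
t: 38.85
tool_pos: [0.5111, -0.4048, 0.1244]
orientation: [-2.998, -0.93, 0.002]
force: [0.6, -0.2, -0.3]
opening: 0.0393
gripper_force: 20.0
```

Run:
```python
from meas import *
s=robot.read_state(); print(s["force"],s["opening"],s["gripper_force"])
go((.499+.0135,-.388-.02),.092,None)
```

```text
[ 0.6051326  -0.15038234 -0.28460581] 0.039266754905287575 19.999894201755524
t 38.85 pos [ 0.5111 -0.4048  0.1244] yaw -0.969 q6 0.221 shift [-0.7  3.5 32.3] turn 0
```

Call:
arm_command(increments="1 0 3 10 0; 1 0 3 22 0; 1 0 3 32 0; 1 0 3 32 0; 1 0 3 32 0")

```text
t: 39.35
tool_pos: [0.5129, -0.4085, 0.093]
orientation: [-3.0, -0.929, 0.001]
force: [0.3, -0.4, 0.2]
opening: 0.0393
gripper_force: 20.0
```

Call:
arm_command(increments="0.5 0 0 0 0; 0.5 0 0 0 0; 0.5 0 0 -10 0; 0.5 0 0 -40 0; 0.5 0 0 -80 0")

```text
t: 39.85
tool_pos: [0.5121, -0.4078, 0.1728]
orientation: [-2.997, -0.928, 0.003]
force: [0.6, -1.8, 0.6]
opening: 0.0466
gripper_force: 0.0
```

Call:
arm_command(increments="0 0 0 -30 0; 0 -40 0 -60 0; 0 -85 0 -60 0; 0 -130 0 -60 0; 0 -150 0 -60 0")

```text
t: 40.35
tool_pos: [0.3867, -0.4959, 0.2355]
orientation: [3.0, 0.925, -0.001]
force: [0.8, -0.5, 0.2]
opening: 0.0822
gripper_force: 0.0
```

Run:
```python
from meas import *
m=robot.camera_model("top"); im=robot.read_camera("top"); sd=robot.read_camera("side")
cv2.imwrite("pics/c16.png",np.hstack([cv2.resize(im[105:345,150:550],(500,300)),cv2.resize(im[205:305,450:530],(300,375))[:300]]))
for c in cakes(im,m): print(*c)
try: bowl(im,m,.006)
except Exception: print("x")
s=robot.read_state(); print(s["t"],s["force"],s["tool_pos"])
```

```text
[306.4 371.8] 91 [0.188  0.0169]
bowl [ 0.5018 -0.3885] (488.1, 252.7, 32.9) n 251 handle mean [ 0.4038 -0.4541] dir -2.5521600054147267 line 0.61731154 far 0.15147926988482546
40.45 [ 0.62755336  1.06843006 -0.4393894 ] [ 0.38706236 -0.49569132  0.23501208]
```

View pics/c16.png

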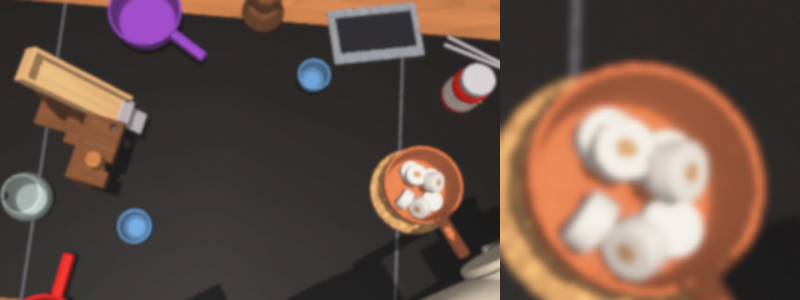

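```bash
python3 -c "
from plant import robot
print(robot.close_job())"
```

```text
the job is handed in; nothing more can be done
None
```

The job is handed in, with no verdict returned. The last picture shows all seven cakes I could find (four from the chute, three loose) in the bowl, which stands about 3 mm from the mat's centre by measurement, the pin in its notch, the flap shut, and the cups and pitcher where they were.

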